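# Set up the bottle candling lamp: iris to the clip, blue filter in

## Robot

A 6-joint arm with a two-finger parallel gripper is mounted at the origin on a cart in front of the work surface, level with it; the furniture and walls round the work are solid. World frame = base frame: x ahead of the robot, y to its left, z up, the work surface at z = 0. Lengths are in m, angles in rad, forces in N, time in s.
With the tool pointing down it reaches from about 0.25 to 0.725 m from the base axis. Payload 9.7 kg.
Tool frame: the origin (TCP) lies midway between the tips of the shut fingers; the grasp point (between the pads) lies env.grip_point_offset behind it (env.grip_point_offset is the distance from the TCP to the grasp point, in m); z points along the fingers, y is the line along which they close (so a half turn about z gives the same grasp; the last joint's range is limited). The gripper opens to 85 mm and grips with 20 to 120 N. Pads are 22 mm wide; open, the fingers measure 114 mm over their backs; the gripper's body (76 mm by 85 mm) begins 54 mm behind the grasp point. The pads swing forward as they close: fully open they stand 13 mm farther back than shut.
Start: joints at [1.33, 0.087, 0.176, 1.66, 0, 1.571], TCP at [0.131, 0.534, 0.231] pointing down, gripper open.
Joint ranges: [-3.13, 3.13], [-0.85, 1.81], [-1.15, 1.24], [-2.2, 2.28], [-1.44, 1.52], [-3.14, 3.14]. Speed limits (rad/s): [2.22, 2.22, 2.57, 3.14, 3.14, 3.14].

## Interface

Orientations are given as [roll, pitch, yaw] about the fixed x, y, z axes, in that order (R = Rz(yaw) Ry(pitch) Rx(roll)).
In Python, from plant import env gives the robot as it stands.
- The arm moves only by the tool jog_arm, never from a script. Its argument "targets" is a list of rows, each a list of 2 entries, a list of its own where there are three numbers: the shift along the tool's x, y, z in mm, then the turn, a rotation vector about the tool's x, y, z in rad. In form: [[[x, y, z], [ax, ay, az]], ...]. A call has 1 to 12 rows; each row is the pose to reach, as a shift and turn from the pose commanded when the call began, along the tool's axes at that moment; what a row does not reach only later rows make up. A row lasts 1/10 s, in which the tool goes at most 50 mm and 8.59 degrees, less where a joint would pass 70% of its speed; a pose out of reach is approached as far as the arm can. A call with a gripper value outside its range is refused whole. "fingers" is the opening, from 0 (shut) to 1 (fully open), set as the call begins (left out, the last holds). The fingers move at their own pace and stop on an object; the grip force is fixed at half the most. Time passes only in rows, so rows that repeat a pose let the fingers close. It gives the time, the measured TCP pose, the force, the opening and the grip force at its end, in the units of the state.
- env.get_state(): the state, without advancing time (a new reading comes with each control period).
- env.read_camera(name): name is "scene" or "top" or "wrist"; returns the picture (420x560x3 uint8, blue, green, red); there is no depth.
- env.camera_params(name): a dict with "fx", "fy", "cx", "cy" (pixels), "k1" (the pictures are not rectified: a ray, as slopes to the right and down, at radius r is drawn at 1 + k1 r^2 times it, then the intrinsics apply), "extrinsics" (4x4, takes a point from camera to world coordinates); the wrist camera has in their place "T_tool_cam" (4x4, takes a point from camera to tool coordinates, whose origin is the TCP and whose axes are the flange's). Camera axes: x right, y down, z forward; pixel columns grow to the right and rows downward; lengths in m; the calibration is good to about 2 mm. A picture is of the moment at which its call begins: read the wrist's pose just before it. camera_params takes no time and is no camera call.
- env.close_job(): hands the job in; it is judged then, once.
Trained networks look in the newest picture that a camera, given by its name, has taken for a name from the list of things; names that differ only in an ending like _2 or _b are one class to them, and where a whole thing is asked for, a point or a joint stands for the part that bears it (a point fixed in the world has none). Each returns a list of dicts, best first, with "p" (0 to 1); they miss things now and then, are a little off and sometimes report something else, mostly with a low value. They report only what shows in the picture. A call takes as long as a camera call.
- env.look_for(camera, name): "at" ([x, y, z] in m, in world coordinates, good to about 4 mm: the middle of the surface that is visible of it).
- env.landmark_of(camera, name): "at" ([x, y, z] in m, in world coordinates, good to about 4 mm: a listed point, or the origin of a listed thing).
The state is a dict: "t": time; "joint_positions": joint angles; "dq": joint speeds; "tau": joint torques, N m; "tcp_pos": TCP position; "orientation": TCP orientation; "wrist_force": force on the tool from outside, world axes, zero at the start; "torque": the same for the moment, N m; "width": finger opening in m; "finger_force": force on a finger pad.
Only numpy, scipy, OpenCV 4.12 (cv2) and the standard library are available. Lean on these libraries where they do the work, as an engineer would, in place of code of your own. Each camera call takes 0.05 s, during which the arm holds its last target. There are 200 camera calls.

## Task

Get the round candling lamp ready for the next bottles: push the red-knobbed lever round until the ring's red pointer line stands at the green clip on the scale, and push the blue knob round until the blue filter is swung fully in over the light. Only push, gently, with the fingertips or the outside of the fingers: pinch or lift nothing, and leave the green clip and the things round the lamp where they are.

Things in the scene. Friction and masses are not known exactly. Their poses are not given: they have to be found in the camera images.
- lamp: grey round candling lamp, 200 mm across, 70 mm tall, fixed on the table; origin under its middle, z up, x its yaw (scale on the -x side, filter pivot on the +y side). Seen from above: lit opal glass with iris leaves in the middle, round it a black turning ring (radius 67 to 82 mm, top 71 mm up), outside it a white flange with the scale (radius 84 to 100 mm, top 60 mm up).
- ring_axis (a point): point on the upright axis of the turning ring, above the lamp's origin, 72 mm above the table
- iris_ring (a joint): angle of the setting ring, 0 to 1.4 rad, growing anticlockwise seen from above (this opens the iris). It stays where it is left; about 3 N at the red knob moves it.
- lever_knob (a point): on the red knob of the ring's lever: an upright knob 15 mm in diameter, 90 to 112 mm above the table, on an 11 mm steel post on a flat steel arm (top at 72.5 mm). This point is on its axis, 96 mm above the table, 115 mm from the ring's axis, at -135 degrees from the lamp's x axis plus the ring angle; it turns with the ring.
- pointer (a point): outer end of the red pointer line on the ring, 85 mm from the ring's axis, 62 mm above the table, 90 degrees clockwise (seen from above) from the red knob; turns with the ring.
- clip_mark (a point): inner tip of the green clip, 12 mm wide, that sits on the edge of the scale; 85 mm from the ring's axis, 62 mm above the table: the pointer must come to this point.
- size_clip (a joint): angle of the green clip on the scale, in the same measure as the ring: the pointer stands at the clip when joint iris_ring equals this. Not to be moved.
- filter (a joint): angle of the filter arm: 0 = parked beside the lamp, 1.4 rad = fully in over the light, at its stop; grows clockwise seen from above. It stays where it is left; about 5 N at the blue knob moves it.
- filter_pivot (a point): on the upright pivot axis of the filter arm, 112 mm from the ring's axis on the lamp's +y side, 80 mm above the table. The flat arm (74.5 to 79.5 mm above the table, pivot screw up to 83.5 mm) carries the filter on one side and the blue knob on the other.
- filter_knob (a point): on the blue knob: an upright knob 15 mm in diameter, 96 to 120 mm above the table, on an 11 mm steel post on the arm's tail. This point is on its axis, 104 mm above the table, 50 mm from the pivot, on the far side from the filter.
- filter_centre (a point): centre of the round blue filter (94 mm across with its dark frame), 112 mm from the pivot, 77 mm above the table; it comes over the ring's axis when fully in
- bottle_05: filled amber glass bottle with black cap, 77 mm in diameter, 222 mm tall, origin at the centre of its foot; bystander
- bottle_08: filled bottle like the other, bystander
- funnel: steel funnel standing on its rim, 101 x 122 x 108 mm, origin under its middle; bystander
- batch_pad: yellow notepad lying flat, 148 x 108 x 11 mm; bystander
- marker: blue and white marker pen lying flat, 135 mm long; bystander
- cap_90: black screw cap, 33 mm in diameter, 19 mm tall; bystander
- cap_91: black screw cap, 33 mm in diameter, 19 mm tall; bystander

How it is judged:
At the end, for the whole second after the job is handed in: the red pointer stands within 4 mm of the green clip's tip, the blue filter's centre is within 10 mm of the ring's axis, and both are at rest (horizontal distance between pointer and clip_mark below 0.004 m and horizontal distance between filter_centre and ring_axis below 0.01 m and velocity of joint iris_ring between -0.05 and 0.05 rad/s and velocity of joint filter between -0.05 and 0.05 rad/s); the robot touches nothing.
It fails at once if the red or the blue knob is pinched or shoved hard (contact force between any of the fingers, the arm and iris_ring above 32 N or contact force between any of the fingers, the arm and filter above 32 N).
It fails at once if the green clip is shifted (distance of clip_mark from where it was at the start of the episode above 0.003 m).
It fails at once if a thing round the lamp is moved or lifted (distance of any of bottle_05, bottle_08, funnel, batch_pad, marker, cap_90, cap_91 from where it was at the start of the episode above 0.02 m).
It also fails if it takes over 42 s, if anything falls off the work surface, if the arm or the gripper's body presses on something with over 40 N, if the wrist force passes 120 N, or if a joint passes its speed limit or range.

## Working session

There is one attempt and no reset: what is moved stays moved. The work goes in short steps, Python scripts to look and compute and a tool call to move; the robot and the scene stay as the last step left them, time stands still between calls to the robot, and variables do not carry over. Pictures are saved under pics/ and viewed, at most 10 in all, crops included, and the job is handed in when it is done.

Besides the shell and the picture viewer there is one more tool, called after "Call:" as name([rows], argument=value, ...), one row to a line, values as JSON. jog_arm: Moves the arm, as the interface text tells. Its arguments: {"type":"object","properties":{"targets":{"type":"array","items":{"type":"array"}},"fingers":{"type":"number"}},"required":["targets"]}

```bash
mkdir -p pics
python3 - <<'E'
from plant import env
import cv2,numpy as np
s=env.get_state();print(s['t'],s['tcp_pos'],s['orientation'],s['wrist_force'],env.grip_point_offset)
im=[env.read_camera(c) for c in('top','scene')]
cv2.imwrite('pics/a.png',im[0]);cv2.imwrite('pics/b.png',im[1])
for c in('top','scene'):
  for n in('ring_axis','lamp','lever_knob','pointer','clip_mark','filter_pivot','filter_knob','filter_centre','bottle_05','funnel','batch_pad','marker','cap_90'):
    print(c,n,[(np.round(d['at'],4).tolist(),round(d['p'],2)) for d in env.landmark_of(c,n)][:2])
print(env.get_state()['t'])
E
```

```text
0.0 [0.13109308 0.53391225 0.23057229] [-3.14026581e+00 -3.78417022e-06  2.90079904e+00] [ 0.65854503  0.14745686 -0.41012617] 0.0187
top ring_axis [([0.5342, 0.0605, 0.1047], 0.73), ([0.5629, -0.0763, 0.0735], 0.7)]
top lamp [([0.5687, -0.083, -0.0018], 0.81), ([0.6731, -0.0283, 0.081], 0.75)]
top lever_knob [([0.4914, -0.1633, 0.094], 0.75)]
top pointer []
top clip_mark [([0.4837, -0.0903, 0.0641], 0.41)]
top filter_pivot [([0.5787, 0.0324, 0.0803], 0.62), ([0.3732, -0.2529, -0.0008], 0.22)]
top filter_knob [([0.5351, 0.0571, 0.1036], 0.56)]
top filter_centre [([0.6741, -0.0249, 0.0792], 0.65)]
top bottle_05 [([0.5373, -0.3444, -0.0001], 0.84), ([0.3922, -0.4087, 0.0004], 0.7)]
top funnel [([0.4724, 0.4229, 0.0017], 0.93)]
top batch_pad [([0.515, 0.2937, 0.0001], 0.86)]
top marker [([0.3593, -0.0758, -0.0036], 0.55)]
top cap_90 [([0.3751, -0.256, -0.0052], 0.64), ([0.5467, -0.2851, 0.0043], 0.4)]
scene ring_axis [([0.5668, -0.0786, 0.0721], 0.92), ([0.5788, 0.0318, 0.0807], 0.58)]
scene lamp [([0.5686, -0.0795, -0.0013], 0.91)]
scene lever_knob [([0.4858, -0.1619, 0.0955], 0.66)]
scene pointer [([0.5056, -0.0204, 0.0599], 0.63)]
scene clip_mark [([0.4828, -0.0867, 0.0602], 0.41)]
scene filter_pivot [([0.578, 0.0311, 0.0824], 0.84)]
scene filter_knob [([0.5328, 0.0595, 0.1072], 0.79), ([0.5773, 0.0323, 0.0813], 0.44)]
scene filter_centre [([0.6735, -0.0276, 0.0777], 0.94)]
scene bottle_05 [([0.5391, -0.3409, -0.0021], 0.82), ([0.3924, -0.4071, 0.0029], 0.67)]
scene funnel [([0.4687, 0.4223, 0.0013], 0.73)]
scene batch_pad [([0.519, 0.2957, -0.0009], 0.87), ([0.5684, -0.0819, -0.0009], 0.51)]
scene marker [([0.3552, -0.076, -0.0028], 0.8), ([0.3789, -0.2566, 0.0003], 0.22)]
scene cap_90 [([0.5484, -0.2842, 0.0036], 0.66), ([0.3743, -0.2578, -0.0013], 0.55)]
1.4
```

View pics/a.png

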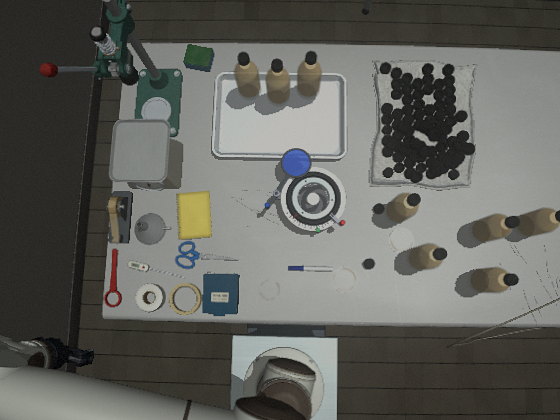

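View pics/b.png

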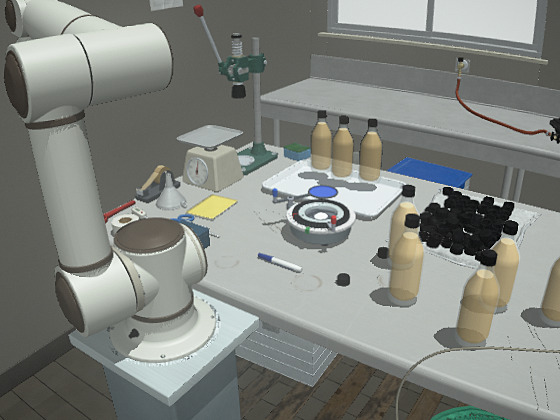

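The top picture shows the lamp at about (313,199), the parked filter at (296,162), the blue knob at (267,206), the red knob at (342,222) and the clip near (317,228). The scene picture agrees. The geometry gives a lamp yaw of about -6°, a ring angle of about 0.13 with the clip near 0.99, and a filter about 1.1 rad from its stop. I'll go to a hover near the blue knob with the fingers shut.

Call:
jog_arm([
  [[-40,-34,0],[0,0,-0.12]],
  [[-80,-68,0],[0,0,-0.24]],
  [[-120,-103,0],[0,0,-0.36]],
  [[-160,-137,0],[0,0,-0.48]],
  [[-200,-171,0],[0,0,-0.6]],
  [[-240,-205,0],[0,0,-0.72]],
  [[-280,-240,0],[0,0,-0.84]],
  [[-320,-274,0],[0,0,-0.96]],
  [[-360,-308,0],[0,0,-1.08]],
  [[-400,-342,0],[0,0,-1.2]],
  [[-430,-368,0],[0,0,-1.27]],
  [[-450,-385,0],[0,0,-1.27]],
], fingers=0)

```text
t: 2.6
tcp_pos: [0.4629, 0.0712, 0.2316]
orientation: [-3.141, 0.001, -2.109]
wrist_force: [0.1, 0.9, -0.3]
width: -0.0001
finger_force: 0.0
```

```bash
cat > h.py <<'E'
from plant import env
import numpy as np
from scipy.spatial.transform import Rotation as R
def pose():
    s=env.get_state(); return s['tcp_pos'],R.from_euler('xyz',s['orientation']),s
def rows(wps):
    """world waypoints (x,y,z,yaw) -> jog rows from the present pose"""
    p,r,_=pose()
    return [[np.round(r.inv().apply(np.array(w[:3])-p)*1e3,1).tolist(),
      np.round((r.inv()*R.from_euler('xyz',[np.pi,0,w[3]])).as_rotvec(),3).tolist()] for w in wps]
E
python3 - <<'E'
from h import *
import cv2
p,r,s=pose();print(s['t'],p,s['orientation'],s['joint_positions'],s['wrist_force'])
cv2.imwrite('pics/c.png',env.read_camera('wrist'))
for n in('ring_axis','lever_knob','pointer','clip_mark','filter_pivot','filter_knob','filter_centre'):
    print(n,[(np.round(d['at'],4).tolist(),round(d['p'],2)) for d in env.landmark_of('wrist',n)][:2])
E
```

```text
2.6 [0.4628535  0.07123468 0.23161795] [-3.14089975e+00  7.08766168e-04 -2.10905503e+00] [ 1.52641433e-01 -1.08430282e-01 -1.70628781e-02  1.66117808e+00
  1.04684236e-04 -8.79895894e-01] [ 0.10888387  0.91599091 -0.30524863]
ring_axis [([0.5657, -0.0756, 0.071], 0.73)]
lever_knob [([0.4681, 0.4243, 0.0032], 0.3)]
pointer [([0.5058, -0.021, 0.064], 0.77), ([0.5664, -0.0791, -0.0056], 0.64)]
clip_mark [([0.4817, -0.0937, 0.057], 0.69), ([0.5056, -0.0158, 0.0647], 0.48)]
filter_pivot [([0.5782, 0.0376, 0.0803], 0.91)]
filter_knob [([0.5368, 0.0614, 0.1016], 0.72)]
filter_centre [([0.6702, -0.0258, 0.0714], 0.71)]
```

View pics/c.png

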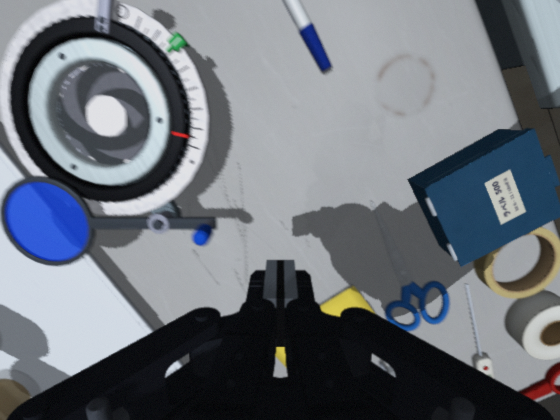

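The wrist view shows the blue knob at (203,235), the pivot at (158,225), the pointer at (180,134) and the clip at (176,43). All of these match the estimates. Next I'll go behind the blue knob.

```bash
cat >> h.py <<'E'
AX=np.array([.567,-.079]); PV=np.array([.578,.0335])
def filt(th,off,z=.102):   # knob angle deg about pivot, stand-off m
    t=np.radians(th); d=np.array([np.sin(t),-np.cos(t)])
    return [*(PV+.05*np.array([np.cos(t),np.sin(t)])-d*off),z,t+np.pi/2]
def lev(th,off,z=.094,s=1):     # knob angle deg about ring axis; s=1 pushes anticlockwise
    t=np.radians(th); d=s*np.array([-np.sin(t),np.cos(t)])
    return [*(AX+.115*np.array([np.cos(t),np.sin(t)])-d*off),z,np.arctan2(d[1],d[0])+np.pi]
def show(w):
    for r in rows(w): print(r)
E
python3 - <<'E'
from h import *
show([filt(149,.032,.23),filt(149,.032)])
E
```

```text
[[6.9, -70.7, 1.5], [-0.0, 0.0, 0.001]]
[[6.9, -70.7, 129.5], [-0.0, 0.0, 0.001]]
```

Call:
jog_arm([
  [[3,-35,0],[0,0,0]],
  [[7,-71,0],[0,0,0]],
  [[7,-71,40],[0,0,0]],
  [[7,-71,80],[0,0,0]],
  [[7,-71,115],[0,0,0]],
  [[7,-71,129.5],[0,0,0]],
  [[7,-71,129.5],[0,0,0]],
])

```text
t: 3.7
tcp_pos: [0.5181, 0.0313, 0.1004]
orientation: [3.139, -0.002, -2.111]
wrist_force: [0.1, 0.2, 0.1]
width: 0.0
finger_force: 0.0
```

Run:
```python
from h import *
import cv2
cv2.imwrite('pics/d.png',env.read_camera('wrist'))
print(pose()[2]['tcp_pos'],pose()[2]['wrist_force'],[np.round(d['at'],4) for d in env.landmark_of('wrist','filter_knob')])
show([filt(149,.02),filt(149,.0185)]+[filt(149-k,.0185) for k in range(3,40,4)])
```

```text
[0.51906532 0.03119027 0.10240745] [-0.78152394 -0.62826936  0.18040789] []
[[-12.1, 1.3, 1.5], [-0.002, 0.001, 0.0]]
[[-13.6, 1.3, 1.5], [-0.002, 0.001, 0.0]]
[[-16.2, 2.2, 1.5], [-0.002, 0.001, 0.053]]
[[-19.8, 3.2, 1.5], [-0.001, 0.001, 0.123]]
[[-23.4, 3.9, 1.5], [-0.001, 0.001, 0.192]]
[[-27.1, 4.4, 1.5], [-0.001, 0.001, 0.262]]
[[-30.8, 4.6, 1.5], [-0.001, 0.001, 0.332]]
[[-34.6, 4.6, 1.5], [-0.001, 0.001, 0.402]]
[[-38.3, 4.3, 1.5], [-0.001, 0.001, 0.472]]
[[-42.0, 3.7, 1.5], [-0.001, 0.001, 0.542]]
[[-45.6, 2.9, 1.6], [-0.001, 0.001, 0.611]]
[[-49.1, 1.8, 1.6], [-0.001, 0.002, 0.681]]
```

View pics/d.png

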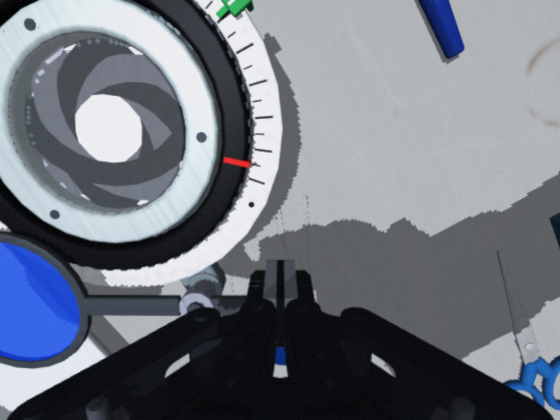

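The fingertips are in front of the blue knob, which shows at (281,355) between the fingers, so they're lined up. I'll push in small steps.

Call:
jog_arm([
  [[-4,0.5,0],[0,0,0]],
  [[-8,1,0],[0,0,0]],
  [[-11,1,0],[0,0,0]],
  [[-13.5,1.5,0],[0,0,0]],
  [[-16,2,0],[0,0,0.05]],
  [[-18,2.5,0],[0,0,0.09]],
  [[-20,3,0],[0,0,0.125]],
])

```text
t: 4.5
tcp_pos: [0.5268, 0.0488, 0.1021]
orientation: [-3.141, -0.001, -2.239]
wrist_force: [-3.0, -4.2, 3.4]
width: -0.0001
finger_force: 2.4
```

Run:
```python
from h import *
cv=env.read_camera('scene')
print(pose()[2]['tcp_pos'],pose()[2]['wrist_force'])
for c in('top','scene'):
  env.read_camera(c)
  for n in('filter_knob','filter_centre'):print(c,n,[np.round(d['at'],4) for d in env.landmark_of(c,n)])
show([filt(149-k,.0185) for k in range(3,48,4)])
```

```text
[0.52688371 0.04905814 0.10210016] [-2.13947163 -2.444287    2.8739346 ]
top filter_knob []
top filter_centre [array([ 0.6641, -0.0376,  0.0792]), array([ 0.3761, -0.2542, -0.0029])]
scene filter_knob [array([0.5349, 0.067 , 0.1068]), array([ 0.4689,  0.4208, -0.0021])]
scene filter_centre [array([ 0.6675, -0.0393,  0.077 ]), array([ 0.5482, -0.2852,  0.0013]), array([ 5.692e-01, -7.950e-02, -1.000e-04])]
[[2.7, -1.2, -0.2], [0.0, -0.0, -0.073]]
[[-0.7, 0.2, -0.2], [0.0, -0.0, -0.003]]
[[-4.2, 1.4, -0.2], [0.0, -0.0, 0.067]]
[[-7.8, 2.3, -0.2], [0.0, -0.0, 0.137]]
[[-11.5, 3.0, -0.2], [0.0, -0.0, 0.207]]
[[-15.2, 3.4, -0.2], [0.0, -0.0, 0.276]]
[[-18.9, 3.5, -0.2], [-0.0, -0.0, 0.346]]
[[-22.6, 3.4, -0.2], [-0.0, -0.0, 0.416]]
[[-26.3, 3.1, -0.2], [-0.0, -0.0, 0.486]]
[[-30.0, 2.5, -0.2], [-0.0, -0.0, 0.556]]
[[-33.6, 1.6, -0.2], [-0.0, -0.0, 0.625]]
[[-37.2, 0.5, -0.2], [-0.0, -0.0, 0.695]]
```

Contact is made with about 5 N and the filter is turning. I'll continue along the arc.

Call:
jog_arm([
  [[-4,1.4,0],[0,0,0.067]],
  [[-7.8,2.3,0],[0,0,0.137]],
  [[-11.5,3,0],[0,0,0.207]],
  [[-15.2,3.4,0],[0,0,0.276]],
  [[-18.9,3.5,0],[0,0,0.346]],
  [[-22.6,3.4,0],[0,0,0.416]],
  [[-26.3,3.1,0],[0,0,0.486]],
  [[-30,2.5,0],[0,0,0.556]],
  [[-33.6,1.6,0],[0,0,0.625]],
])

```text
t: 5.75
tcp_pos: [0.5462, 0.0763, 0.1015]
orientation: [-3.141, -0.001, -2.865]
wrist_force: [-3.7, -3.2, 1.0]
width: -0.0003
finger_force: 2.2
```

Run:
```python
from h import *
print(pose()[2]['tcp_pos'],pose()[2]['wrist_force'])
for c in('top','scene'):
  env.read_camera(c)
  for n in('filter_knob','filter_centre'):print(c,n,[np.round(d['at'],4) for d in env.landmark_of(c,n)])
show([filt(149-k,.0185) for k in range(43,70,2)])
```

```text
[0.54616649 0.07631948 0.10145383] [-3.68761312 -3.177665    0.97766937]
top filter_knob []
top filter_centre [array([ 0.6034, -0.0767,  0.0788])]
scene filter_knob [array([0.561 , 0.0845, 0.1047])]
scene filter_centre [array([ 0.6067, -0.0754,  0.0792])]
[[0.1, -0.2, -0.4], [0.0, 0.0, 0.002]]
[[-1.7, 0.4, -0.4], [0.0, -0.0, 0.037]]
[[-3.4, 0.9, -0.4], [0.0, -0.0, 0.071]]
[[-5.2, 1.4, -0.4], [0.0, -0.0, 0.106]]
[[-7.1, 1.8, -0.4], [0.0, -0.0, 0.141]]
[[-8.9, 2.2, -0.4], [0.0, -0.0, 0.176]]
[[-10.7, 2.5, -0.4], [0.0, -0.0, 0.211]]
[[-12.6, 2.7, -0.4], [0.0, -0.0, 0.246]]
[[-14.4, 2.9, -0.4], [0.0, -0.0, 0.281]]
[[-16.3, 3.0, -0.4], [0.0, -0.0, 0.316]]
[[-18.1, 3.1, -0.4], [0.0, -0.0, 0.351]]
[[-20.0, 3.0, -0.4], [0.0, -0.0, 0.386]]
[[-21.9, 2.9, -0.4], [0.0, -0.0, 0.421]]
[[-23.7, 2.8, -0.4], [0.0, -0.0, 0.455]]
```

Call:
jog_arm([
  [[-1.7,0.5,0],[0,0,0.037]],
  [[-3.5,1,0],[0,0,0.071]],
  [[-5.2,1.4,0],[0,0,0.106]],
  [[-7,1.8,0],[0,0,0.141]],
  [[-9,2.2,0],[0,0,0.176]],
  [[-10.7,2.5,0],[0,0,0.211]],
  [[-12.5,2.7,0],[0,0,0.246]],
  [[-13.5,2.8,0],[0,0,0.265]],
])

```text
t: 6.85
tcp_pos: [0.5582, 0.083, 0.1016]
orientation: [3.142, -0.001, -3.128]
wrist_force: [-4.6, -1.5, -0.4]
width: 0.0
finger_force: 2.2
```

Run:
```python
from h import *
print(pose()[2]['tcp_pos'],pose()[2]['wrist_force'])
for c in('top','scene'):
  env.read_camera(c)
  for n in('filter_knob','filter_centre'):print(c,n,[np.round(d['at'],4) for d in env.landmark_of(c,n)])
show([filt(149-k,.0185) for k in range(58,70,1)])
```

```text
[0.55820499 0.08297897 0.10157254] [-4.58127392 -1.45496369 -0.3579258 ]
top filter_knob []
top filter_centre [array([ 0.5748, -0.0833,  0.0817])]
scene filter_knob [array([0.574 , 0.0834, 0.104 ])]
scene filter_centre [array([ 0.5767, -0.0789,  0.0787])]
[[-0.2, 0.2, -0.4], [0.0, -0.001, -0.002]]
[[-1.0, 0.5, -0.4], [0.0, -0.001, 0.015]]
[[-1.9, 0.8, -0.4], [0.0, -0.001, 0.032]]
[[-2.8, 1.1, -0.4], [0.0, -0.001, 0.05]]
[[-3.7, 1.4, -0.4], [0.0, -0.001, 0.067]]
[[-4.6, 1.6, -0.4], [0.0, -0.001, 0.085]]
[[-5.5, 1.9, -0.4], [0.0, -0.001, 0.102]]
[[-6.4, 2.1, -0.4], [0.0, -0.001, 0.12]]
[[-7.3, 2.3, -0.4], [0.0, -0.001, 0.137]]
[[-8.2, 2.5, -0.4], [0.0, -0.001, 0.155]]
[[-9.1, 2.7, -0.4], [0.0, -0.001, 0.172]]
[[-10.0, 2.8, -0.4], [0.0, -0.001, 0.19]]
```

Call:
jog_arm([
  [[-0.9,0.4,0],[0,0,0.015]],
  [[-1.8,0.7,0],[0,0,0.03]],
  [[-2.6,0.9,0],[0,0,0.045]],
  [[-2.6,0.9,0],[0,0,0.045]],
])

```text
t: 7.55
tcp_pos: [0.5614, 0.0839, 0.1017]
orientation: [-3.141, -0.0, 3.11]
wrist_force: [-3.2, -0.8, -1.4]
width: -0.0
finger_force: 1.8
```

Call:
jog_arm([
  [[-0.4,0.2,0],[0,0,0.01]],
  [[-0.8,0.3,0],[0,0,0.02]],
  [[-0.8,0.3,0],[0,0,0.02]],
])

```text
t: 7.85
tcp_pos: [0.5621, 0.0842, 0.1017]
orientation: [-3.142, -0.0, 3.09]
wrist_force: [-3.3, -1.8, -1.2]
width: 0.0002
finger_force: 2.0
```

Call:
jog_arm([
  [[-0.4,0.2,0],[0,0,0.01]],
  [[-0.8,0.3,0],[0,0,0.02]],
  [[-0.8,0.3,0],[0,0,0.02]],
])

```text
t: 8.15
tcp_pos: [0.5625, 0.0845, 0.1017]
orientation: [-3.142, -0.001, 3.07]
wrist_force: [-7.1, -1.8, -1.1]
width: 0.0001
finger_force: 3.3
```

Run:
```python
from h import *
print(pose()[2]['tcp_pos'],pose()[2]['wrist_force'])
for c in('top','scene'):
  env.read_camera(c)
  for n in('filter_knob','filter_centre','ring_axis'):print(c,n,[np.round(d['at'],4) for d in env.landmark_of(c,n)])
```

```text
[0.56248433 0.08446322 0.10171684] [-7.13381535 -1.78817108 -1.11279853]
top filter_knob []
top filter_centre [array([ 0.5667, -0.0804,  0.0808]), array([0.5201, 0.2954, 0.0015]), array([ 0.5476, -0.2853,  0.0021])]
top ring_axis [array([ 0.5635, -0.0784,  0.0701])]
scene filter_knob [array([0.5766, 0.0848, 0.1063])]
scene filter_centre [array([ 0.5695, -0.0791,  0.0768])]
scene ring_axis [array([ 0.569 , -0.081 ,  0.0735])]
```

Call:
jog_arm([
  [[-0.4,0.1,0],[0,0,0]],
  [[-0.4,0.1,0],[0,0,0]],
])

```text
t: 8.75
tcp_pos: [0.5625, 0.0845, 0.1017]
orientation: [-3.141, -0.002, 3.07]
wrist_force: [-8.7, -2.5, -0.3]
width: 0.0
finger_force: 4.2
```

The force rises with no further motion and the filter centre is over the ring axis, so the filter is at its stop. I'll back off, rise and go to the lever.

Call:
jog_arm([
  [[5,0,0],[0,0,0]],
  [[15,0,0],[0,0,0]],
  [[30,0,0],[0,0,0]],
  [[40,0,-30],[0,0,0]],
  [[40,0,-70],[0,0,0]],
  [[40,0,-80],[0,0,0]],
  [[40,0,-80],[0,0,0]],
])

```text
t: 9.45
tcp_pos: [0.5244, 0.0877, 0.1842]
orientation: [3.14, 0.005, 3.071]
wrist_force: [0.9, -1.0, -0.6]
width: 0.0005
finger_force: 0.0
```

Run:
```python
from h import *
for c in('top','scene','wrist'):
  env.read_camera(c)
  for n in('lever_knob','pointer','clip_mark','filter_centre','ring_axis'):print(c,n,[np.round(d['at'],4) for d in env.landmark_of(c,n)][:2])
print(pose()[2]['tcp_pos'])
show([lev(-133.5,.034,.18),lev(-133.5,.034)])
```

```text
top lever_knob [array([ 0.4887, -0.1633,  0.0956])]
top pointer []
top clip_mark [array([ 0.3551, -0.074 , -0.0042]), array([ 0.4838, -0.093 ,  0.063 ])]
top filter_centre [array([ 0.5684, -0.0812,  0.0801])]
top ring_axis [array([ 0.563 , -0.0774,  0.0724])]
scene lever_knob [array([ 0.4877, -0.1564,  0.0941]), array([ 0.5674, -0.0819,  0.0797])]
scene pointer [array([ 0.5036, -0.022 ,  0.0621])]
scene clip_mark [array([ 0.4842, -0.0826,  0.0595]), array([ 0.55  , -0.2843,  0.0026])]
scene filter_centre [array([ 0.5669, -0.0796,  0.0788]), array([ 0.356, -0.076, -0.008])]
scene ring_axis [array([ 0.5684, -0.082 ,  0.0713])]
wrist lever_knob []
wrist pointer [array([ 0.5021, -0.0184,  0.0626])]
wrist clip_mark [array([ 0.4795, -0.0909,  0.0632])]
wrist filter_centre [array([ 0.5626, -0.0798,  0.0764])]
wrist ring_axis [array([ 0.5657, -0.08  ,  0.0704])]
[0.52347322 0.08734576 0.18182703]
[[44.1, -230.1, 1.8], [0.0, 0.0, 0.688]]
[[44.1, -230.1, 87.8], [0.0, 0.0, 0.688]]
```

Call:
jog_arm([
  [[8,-40,0],[0,0,0.12]],
  [[16,-80,0],[0,0,0.24]],
  [[24,-120,0],[0,0,0.36]],
  [[32,-160,0],[0,0,0.48]],
  [[40,-200,0],[0,0,0.6]],
  [[44,-230,0],[0,0,0.688]],
  [[44,-230,0],[0,0,0.688]],
  [[44,-230,35],[0,0,0.688]],
  [[44,-230,70],[0,0,0.688]],
  [[44,-230,88],[0,0,0.688]],
  [[44,-230,88],[0,0,0.688]],
])

```text
t: 11.45
tcp_pos: [0.4619, -0.138, 0.0912]
orientation: [-3.14, -0.004, 2.384]
wrist_force: [-0.4, -0.6, 1.3]
width: -0.0001
finger_force: 0.0
```

Run:
```python
from h import *
import cv2
p=pose();print(p[0],p[2]['wrist_force'])
cv2.imwrite('pics/e.png',env.read_camera('wrist'))
for n in('pointer','clip_mark','ring_axis'):print(n,[np.round(d['at'],4) for d in env.landmark_of('wrist',n)][:2])
show([lev(-133.5,.0185)]+[lev(-133.5+k,.0185) for k in range(2,34,3)])
```

```text
[ 0.46189994 -0.13798301  0.09117041] [-0.3708267  -0.63204859  1.26982529]
pointer [array([ 0.504 , -0.0169,  0.0675])]
clip_mark [array([ 0.4791, -0.0914,  0.0612])]
ring_axis [array([ 0.5675, -0.0805,  0.0724])]
[[-14.8, -0.8, 1.4], [0.001, 0.002, 0.001]]
[[-18.9, -1.4, 1.4], [0.001, 0.002, -0.034]]
[[-24.9, -2.0, 1.4], [0.001, 0.002, -0.086]]
[[-31.0, -2.2, 1.4], [0.001, 0.002, -0.138]]
[[-37.1, -2.2, 1.5], [0.001, 0.002, -0.191]]
[[-43.2, -1.9, 1.5], [0.001, 0.002, -0.243]]
[[-49.3, -1.2, 1.5], [0.001, 0.002, -0.296]]
[[-55.3, -0.2, 1.5], [0.001, 0.002, -0.348]]
[[-61.3, 1.1, 1.5], [0.001, 0.002, -0.4]]
[[-67.1, 2.7, 1.5], [0.001, 0.002, -0.453]]
[[-72.9, 4.6, 1.5], [0.001, 0.002, -0.505]]
[[-78.6, 6.8, 1.6], [0.0, 0.002, -0.557]]
```

View pics/e.png

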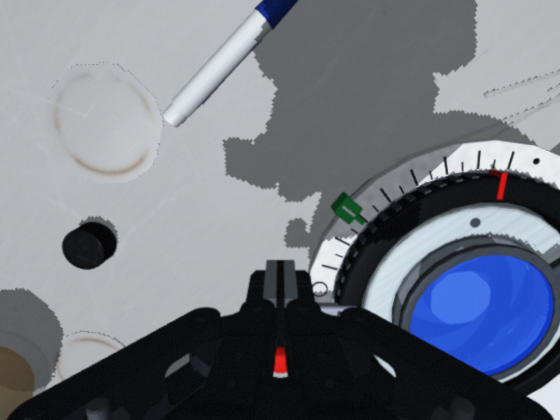

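The red knob shows at (281,362) right between the fingers. The clip is at (348,208) and the pointer at (502,186). I'll push.

Call:
jog_arm([
  [[-5,0,0],[0,0,0]],
  [[-10,-0.5,0],[0,0,0]],
  [[-13,-0.8,0],[0,0,0]],
  [[-16,-1,0],[0,0,-0.01]],
  [[-19,-1.4,0],[0,0,-0.034]],
  [[-22,-1.7,0],[0,0,-0.06]],
  [[-25,-2,0],[0,0,-0.086]],
  [[-28,-2.1,0],[0,0,-0.112]],
  [[-31,-2.2,0],[0,0,-0.138]],
])

```text
t: 12.55
tcp_pos: [0.4843, -0.1621, 0.0938]
orientation: [-3.141, -0.0, 2.523]
wrist_force: [-1.8, 2.0, 1.9]
width: -0.0003
finger_force: 1.4
```

Run:
```python
from h import *
p=pose();print(p[0],p[2]['wrist_force'])
for c in('wrist','scene','top'):
  env.read_camera(c)
  for n in('pointer','clip_mark','lever_knob'):print(c,n,[np.round(d['at'],4) for d in env.landmark_of(c,n)][:1])
show([lev(-133.5+k,.0185) for k in range(8,45,3)])
```

```text
[ 0.48433647 -0.16209617  0.0938014 ] [-1.76442498  1.98830709  1.93433077]
wrist pointer [array([ 0.496, -0.027,  0.061])]
wrist clip_mark [array([ 0.482 , -0.0904,  0.0632])]
wrist lever_knob [array([ 0.5659, -0.0798,  0.0692])]
scene pointer [array([ 0.4991, -0.0317,  0.0601])]
scene clip_mark [array([ 0.4821, -0.0862,  0.0604])]
scene lever_knob [array([0.5768, 0.0835, 0.1056])]
top pointer [array([ 0.4972, -0.0274,  0.0619])]
top clip_mark [array([ 0.4815, -0.0916,  0.0631])]
top lever_knob []
[[-0.7, 0.5, -0.2], [0.0, 0.0, -0.001]]
[[-6.7, -0.3, -0.2], [0.0, 0.0, -0.054]]
[[-12.8, -0.8, -0.2], [0.0, 0.0, -0.106]]
[[-18.9, -1.0, -0.2], [0.0, 0.0, -0.158]]
[[-25.0, -0.8, -0.2], [0.0, 0.0, -0.211]]
[[-31.1, -0.3, -0.2], [0.0, 0.0, -0.263]]
[[-37.1, 0.4, -0.2], [0.0, 0.0, -0.315]]
[[-43.1, 1.5, -0.2], [0.0, 0.0, -0.368]]
[[-49.1, 3.0, -0.2], [0.0, 0.0, -0.42]]
[[-54.9, 4.7, -0.2], [0.0, 0.0, -0.472]]
[[-60.7, 6.7, -0.2], [-0.0, 0.0, -0.525]]
[[-66.3, 9.0, -0.2], [-0.0, 0.0, -0.577]]
[[-71.8, 11.7, -0.2], [-0.0, 0.0, -0.63]]
```

Call:
jog_arm([
  [[-4,0,0],[0,0,-0.03]],
  [[-8,-0.4,0],[0,0,-0.065]],
  [[-13,-0.8,0],[0,0,-0.106]],
  [[-19,-1,0],[0,0,-0.158]],
  [[-25,-0.8,0],[0,0,-0.211]],
  [[-31,-0.3,0],[0,0,-0.263]],
  [[-37,0.4,0],[0,0,-0.315]],
  [[-43,1.5,0],[0,0,-0.368]],
  [[-48,2.7,0],[0,0,-0.41]],
  [[-52,3.8,0],[0,0,-0.446]],
  [[-55,4.7,0],[0,0,-0.472]],
])

```text
t: 14.25
tcp_pos: [0.5316, -0.1901, 0.0937]
orientation: [-3.142, -0.001, 2.994]
wrist_force: [-1.7, -0.2, 1.6]
width: 0.0
finger_force: 1.4
```

Run:
```python
from h import *
import cv2
p=pose();print(p[0],p[2]['wrist_force'])
for c in('wrist','scene','top'):
  im=env.read_camera(c)
  if c=='wrist': cv2.imwrite('pics/f.png',im)
  for n in('pointer','clip_mark'):print(c,n,[np.round(d['at'],4) for d in env.landmark_of(c,n)][:1])
show([lev(-133.5+k,.0185) for k in range(34,50,2)])
```

```text
[ 0.53156567 -0.19008605  0.09371954] [-1.6709045 -0.2357943  1.637415 ]
wrist pointer [array([ 0.4818, -0.0649,  0.0619])]
wrist clip_mark [array([ 0.4817, -0.0905,  0.0625])]
scene pointer [array([ 0.486 , -0.0721,  0.061 ])]
scene clip_mark [array([ 0.4853, -0.0852,  0.0618])]
top pointer [array([ 0.4829, -0.0686,  0.0635])]
top clip_mark [array([ 0.482 , -0.0935,  0.0631])]
[[2.1, 0.3, -0.2], [0.0, 0.0, 0.017]]
[[-2.0, -0.3, -0.2], [0.0, 0.0, -0.018]]
[[-6.0, -0.8, -0.2], [0.0, 0.0, -0.053]]
[[-10.0, -1.2, -0.2], [0.0, 0.0, -0.088]]
[[-14.1, -1.4, -0.2], [0.0, 0.0, -0.123]]
[[-18.2, -1.5, -0.2], [0.0, 0.0, -0.158]]
[[-22.2, -1.4, -0.2], [0.0, 0.0, -0.193]]
[[-26.3, -1.2, -0.2], [-0.0, 0.0, -0.228]]
```

View pics/f.png

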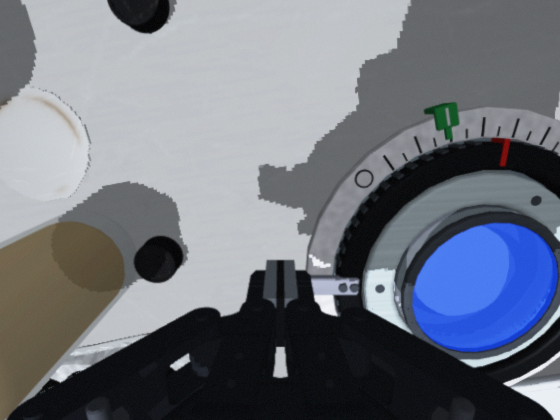

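The clip tip is at (449,138) and the pointer's outer end at (506,139), so about 17° remain. I'll write a pixel measurement and move partway.

Call:
jog_arm([
  [[-3,-0.4,0],[0,0,-0.025]],
  [[-6,-0.8,0],[0,0,-0.053]],
  [[-10,-1.2,0],[0,0,-0.088]],
  [[-13,-1.3,0],[0,0,-0.113]],
  [[-15,-1.4,0],[0,0,-0.131]],
  [[-15,-1.4,0],[0,0,-0.131]],
])

```text
t: 15.3
tcp_pos: [0.5467, -0.1937, 0.0937]
orientation: [-3.142, 0.0, 3.125]
wrist_force: [-0.6, 0.7, -0.2]
width: 0.0001
finger_force: 0.2
```

```bash
cat > m.py <<'E'
from h import *
import cv2
def tips(c):
    p,r,s=pose(); im=env.read_camera(c); k=env.camera_params(c)
    if c=='wrist':
        W=np.eye(4);W[:3,:3]=r.as_matrix();W[:3,3]=p; T=W@k['T_tool_cam']
    else: T=np.array(k['extrinsics'])
    K=np.array([[k['fx'],0,k['cx']],[0,k['fy'],k['cy']],[0,0,1]])
    h,sat,v=cv2.split(cv2.cvtColor(im,cv2.COLOR_BGR2HSV))
    out={}
    for n,m in(('red',((h<8)|(h>172))&(sat>150)&(v>60)),('green',(h>45)&(h<85)&(sat>120)&(v>40))):
        y,x=np.nonzero(m); uv=np.stack([x,y],1).astype(float)[:,None]
        q=cv2.undistortPoints(uv,K,np.array([k['k1'],0,0,0.]))[:,0]
        d=np.c_[q,np.ones(len(q))]@T[:3,:3].T
        w=(T[:3,3]+d*((.062-T[2,3])/d[:,2:]))[:,:2]-AX
        rad=np.hypot(*w.T); a=np.degrees(np.arctan2(w[:,1],w[:,0]))%360
        ok=(rad>.06)&(rad<.115)&(a>130)&(a<230); rad,a=rad[ok],a[ok]
        if len(a)<4: continue
        e=rad>rad.max()-.006 if n=='red' else rad<rad.min()+.006
        out[n]=(len(a),round(a[e].mean(),2),round(a.mean(),2),np.round([rad.min(),rad.max()],4).tolist())
    print(c,out); return im
E
python3 - <<'E'
from m import *
p=pose();print(p[0],p[2]['wrist_force'])
im=tips('wrist'); tips('top'); tips('scene')
x=cv2.resize(im[60:220,340:560],None,fx=3.5,fy=3.5); cv2.imwrite('pics/g.png',x)
show([lev(-133.5+k,.0185) for k in range(42,51,1)])
E
```

```text
[ 0.54670497 -0.1937143   0.09371535] [-0.62428931  0.67807672 -0.17621483]
wrist {'red': (206, np.float64(175.57), np.float64(174.78), [0.0702, 0.0848]), 'green': (593, np.float64(188.07), np.float64(188.53), [0.0879, 0.1066])}
top {}
scene {}
[[1.1, 0.3, -0.2], [-0.0, 0.0, 0.008]]
[[-0.9, -0.1, -0.2], [-0.0, 0.0, -0.009]]
[[-2.9, -0.4, -0.2], [-0.0, 0.0, -0.027]]
[[-4.9, -0.6, -0.2], [-0.0, 0.0, -0.044]]
[[-7.0, -0.8, -0.2], [-0.0, 0.0, -0.062]]
[[-9.0, -1.0, -0.2], [-0.0, 0.0, -0.079]]
[[-11.0, -1.1, -0.2], [-0.0, 0.0, -0.097]]
[[-13.0, -1.3, -0.2], [-0.0, 0.0, -0.114]]
[[-15.1, -1.3, -0.2], [-0.0, 0.0, -0.132]]
```

View pics/g.png

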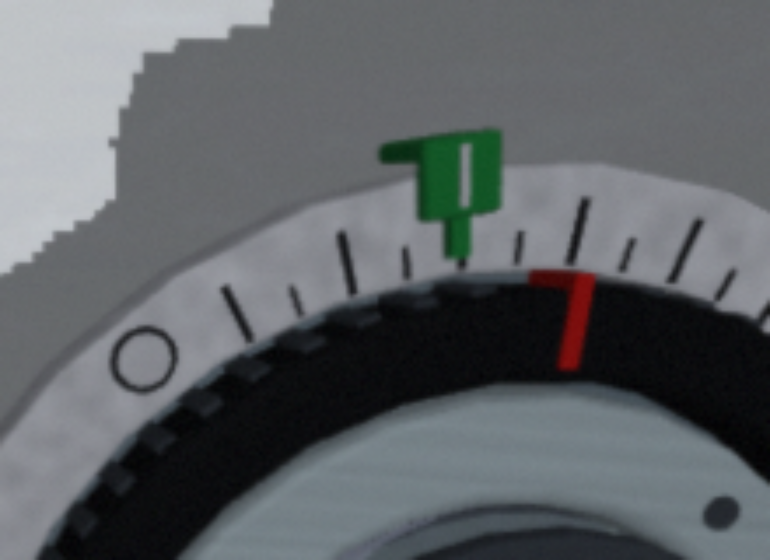

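The red mark runs over the ring's edge, and its outer lower end is at crop (532,278), which is full picture (492,139). The clip tip is at crop (458,258), which is (471,134). I'll work out both angles at a height of 62 mm.

```bash
cat >> m.py <<'E'
def px(c,pts,z=.062):
    p,r,s=pose(); k=env.camera_params(c)
    W=np.eye(4);W[:3,:3]=r.as_matrix();W[:3,3]=p
    T=W@k['T_tool_cam'] if c=='wrist' else np.array(k['extrinsics'])
    K=np.array([[k['fx'],0,k['cx']],[0,k['fy'],k['cy']],[0,0,1]])
    q=cv2.undistortPoints(np.array(pts,float)[:,None],K,np.array([k['k1'],0,0,0.]))[:,0]
    d=np.c_[q,np.ones(len(q))]@T[:3,:3].T
    w=(T[:3,3]+d*((z-T[2,3])/d[:,2:]))[:,:2]-AX
    return np.c_[np.hypot(*w.T)*1e3,np.degrees(np.arctan2(w[:,1],w[:,0]))%360]
E
python3 - <<'E'
from m import *
print(px('wrist',[(492,139.4),(471,133.7)]),px('wrist',[(508,139),(502.5,165)],.0715))
E
```

```text
[[ 83.71029145 179.97408959]
 [ 87.63668862 187.83604732]] [[ 84.61938292 178.51977884]
 [ 71.33298052 178.60205553]]
```

Call:
jog_arm([
  [[-2,-0.2,0],[0,0,-0.02]],
  [[-5,-0.6,0],[0,0,-0.044]],
  [[-8,-0.9,0],[0,0,-0.07]],
  [[-11,-1.1,0],[0,0,-0.097]],
  [[-13,-1.3,0],[0,0,-0.114]],
  [[-13,-1.3,0],[0,0,-0.114]],
])

```text
t: 16.05
tcp_pos: [0.5598, -0.1952, 0.0937]
orientation: [3.142, 0.0, -3.044]
wrist_force: [-0.4, -0.8, 0.2]
width: -0.0001
finger_force: 0.3
```

Run:
```python
from m import *
p=pose();print(p[0],p[2]['wrist_force'])
im=env.read_camera('wrist')
x=cv2.resize(im[60:190,380:560],None,fx=4,fy=4,interpolation=cv2.INTER_CUBIC); cv2.imwrite('pics/i.png',x)
show([lev(-133.5+k,.0185) for k in range(48,54,1)])
```

```text
[ 0.5597672  -0.19520858  0.09374256] [-0.3992177  -0.83874691  0.20652832]
[[2.1, 0.3, -0.2], [-0.0, 0.001, 0.018]]
[[0.1, -0.0, -0.2], [-0.0, 0.001, 0.0]]
[[-1.9, -0.3, -0.2], [-0.0, 0.001, -0.017]]
[[-3.9, -0.6, -0.2], [-0.0, 0.001, -0.035]]
[[-5.9, -0.8, -0.2], [-0.0, 0.001, -0.052]]
[[-7.9, -1.0, -0.2], [-0.0, 0.001, -0.069]]
```

View pics/i.png

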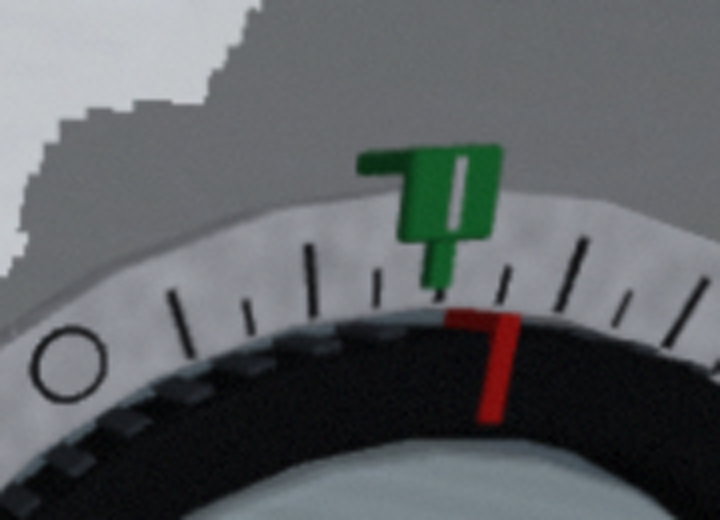

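The lower end of the red mark is centred near crop (459,320), which is (494.8,140). The clip tip is at (437,288), with the tick under it at (440,296), which is (490,134).

Run:
```python
from m import *
f=lambda a:[(380+(x)/4,60+y/4) for x,y in a]
print('red low',px('wrist',f([(459,320)])),'red top',px('wrist',f([(507,317),(490,424)]),.0715))
print('ticks',px('wrist',f([(378,304),(440,296),(502,303)]),.060),'clip tip',px('wrist',f([(437,288)])),px('wrist',f([(437,288)]),.064))
print('clip white',px('wrist',f([(460,160),(456,228)]),.066))
```

```text
red low [[ 83.52917451 185.24812728]] red top [[ 84.62142869 185.30211196]
 [ 70.94561691 184.8315419 ]]
ticks [[ 85.99512343 192.14378217]
 [ 86.56429912 186.53377483]
 [ 86.01149077 180.67086965]] clip tip [[ 87.76005506 187.7547113 ]] [[ 87.91109991 188.58436701]]
clip white [[103.92774819 188.78389451]
 [ 95.55937561 188.44168565]]
```

About 2.4° remain, roughly 5 mm at the knob.

Call:
jog_arm([
  [[-1.5,-0.2,0],[0,0,-0.013]],
  [[-3,-0.4,0],[0,0,-0.027]],
  [[-4.5,-0.6,0],[0,0,-0.04]],
  [[-4.5,-0.6,0],[0,0,-0.04]],
])

```text
t: 16.5
tcp_pos: [0.564, -0.1954, 0.0938]
orientation: [-3.142, 0.0, -3.005]
wrist_force: [-1.1, -0.3, -0.7]
width: 0.0
finger_force: 0.8
```

Call:
jog_arm([
  [[5,0,0],[0,0,0]],
  [[15,0,0],[0,0,0]],
  [[30,0,0],[0,0,0]],
  [[40,0,0],[0,0,0]],
  [[60,0,-30],[0,0,0]],
  [[90,40,-60],[0,0,0]],
  [[90,60,-70],[0,0,0]],
  [[90,60,-70],[0,0,0]],
  [[90,60,-70],[0,0,0]],
])

```text
t: 17.4
tcp_pos: [0.4666, -0.1481, 0.1643]
orientation: [-3.141, 0.002, -3.005]
wrist_force: [0.7, -0.2, -1.0]
width: -0.0
finger_force: 0.0
```

Run:
```python
from m import *
p=pose();print(p[0],p[2]['wrist_force'],p[2]['t'])
im=tips('wrist')
for c in('wrist','scene','top'):
  if c!='wrist': env.read_camera(c)
  for n in('pointer','clip_mark','filter_centre','ring_axis'):print(c,n,[np.round(d['at'],4) for d in env.landmark_of(c,n)][:1])
cv2.imwrite('pics/full.png',im)
h,s,v=cv2.split(cv2.cvtColor(im,cv2.COLOR_BGR2HSV));m=((h>45)&(h<85)&(s>120)&(v>40)).astype(np.uint8)
n,l,st,ce=cv2.connectedComponentsWithStats(m);j=1+st[1:,4].argmax();print(st[j],ce[j])
x0,y0=[max(0,min(int(a),b)) for a,b in zip(ce[j]-[70,50],(420,320))];print(x0,y0)
cv2.imwrite('pics/j.png',cv2.resize(im[y0:y0+100,x0:x0+140],None,fx=5,fy=5,interpolation=cv2.INTER_CUBIC))
```

```text
[ 0.4665629  -0.14807502  0.16430608] [ 0.71550146 -0.17826292 -0.96440072] 17.4
wrist {'red': (102, np.float64(186.67), np.float64(186.14), [0.0663, 0.0845]), 'green': (236, np.float64(188.16), np.float64(188.45), [0.0881, 0.109])}
wrist pointer [array([ 0.48  , -0.0903,  0.0609])]
wrist clip_mark [array([ 0.4783, -0.0909,  0.0625])]
wrist filter_centre []
wrist ring_axis []
scene pointer [array([ 0.4842, -0.0916,  0.0616])]
scene clip_mark [array([ 0.4823, -0.086 ,  0.0617])]
scene filter_centre [array([ 0.5713, -0.078 ,  0.0778])]
scene ring_axis [array([ 0.5672, -0.0783,  0.07  ])]
top pointer [array([ 0.484 , -0.092 ,  0.0637])]
top clip_mark [array([ 0.4826, -0.0937,  0.062 ])]
top filter_centre [array([ 0.5634, -0.0819,  0.0798])]
top ring_axis [array([ 0.5627, -0.0782,  0.0737])]
[339 216  16  25 236] [346.80932203 225.01271186]
276 175
```

View pics/j.png

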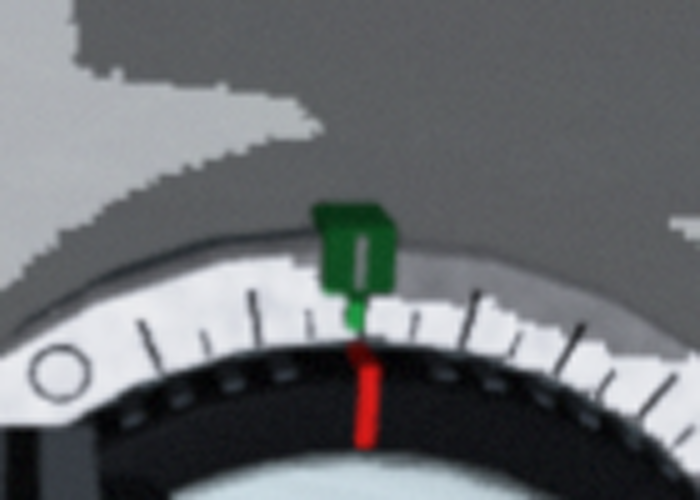

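The clip tip at crop (356,325) and the pointer end at (360,352) line up, with about 1 mm or less between them. The filter is at its stop and the arm is clear, so I'm handing in.

```bash
python3 -c "
from plant import env
print(env.close_job())"
```

```text
the job is handed in; nothing more can be done
None
```

The job is handed in at about 18 s: the red pointer measured about 1 mm from the green clip's tip, the blue filter is against its stop over the light, and the arm was clear; the hand-in returned no verdict.

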